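# Start and tighten the bench torch's clamp knob

## Robot

A 7-joint arm with a two-finger parallel gripper is mounted at the origin on the work surface. World frame = base frame: x ahead of the robot, y to its left, z up, the work surface at z = 0. Lengths are in m, angles in degrees, forces in N, time in s.
With the tool pointing down it reaches from about 0.425 to 0.825 m from the base axis. Payload 3.6 kg.
Tool frame: the origin (TCP) lies at the very end of the fingers, on their centre line; the grasp point (between the pads) lies 19 mm behind it (bot.tcp_to_grasp is the distance from the TCP to the grasp point, in m); x points along the fingers, z is the direction in which the jaws open and shut, and the axes are right-handed (so a half turn about x gives the same grasp; the last joint's range is limited). The gripper opens to 85 mm and grips with 20 to 120 N. Pads are 22 mm wide; open, the fingers measure 114 mm over their backs; the gripper's body (76 mm by 85 mm) begins 54 mm behind the grasp point. The pads swing forward as they close: fully open they stand 13 mm farther back than shut.
Start: joints at [75.602, 35.231, -0.722, 81.555, 0.464, 63.22, -2.315], TCP at [0.145, -0.634, 0.231] pointing down, gripper open.
Joint ranges: [-178.69, 178.69], [-17.37, 117.87], [-77.05, 75.6], [15.02, 138.74], [-78.02, 258.01], [0.78, 113.62], [-162.83, 162.83]. Speed limits (degrees/s): [159.86, 159.86, 180, 180, 180, 180, 180].

## Interface

Orientations are given as a 3x3 rotation matrix whose columns are the frame's x, y, z axes.
In Python, from rig import bot gives the robot as it stands.
- The arm moves only by the tool play_rows, never from a script. Its argument "moves" is a list of rows, each an object of numbers: "fingers": the opening, from 0 (shut) to 1 (fully open); "dx", "dy", "dz": the shift along the world's x, y, z in mm; "rx", "ry", "rz": the turn, a rotation vector about the world's x, y, z in degrees. In form: [{"fingers": .., "dx": .., "dy": .., "dz": .., "rx": .., "ry": .., "rz": ..}, ...]. A call has 1 to 20 rows; each row shifts and turns the pose as measured when the row begins; what a row does not reach is not made up. A row lasts 1/12 s, in which the tool goes at most 41.7 mm and 7.16 degrees, less where a joint would pass 70% of its speed; a pose out of reach is approached as far as the arm can. A call with a gripper value outside its range is refused whole. The fingers move at their own pace and stop on an object; the grip force is fixed at half the most. Time passes only in rows, so rows that do not move let the fingers close. It gives the time, the measured TCP pose, the force and the opening at its end, in the units of the state.
- bot.get_obs(): the state, without advancing time (a new reading comes with each control period).
- bot.get_image(name): name is "scene" or "top" or "wrist"; returns (picture, depth): 384x512x3 uint8, red, green, blue; 384x512 float32, m along the optical axis (not along the pixel's ray), 0 where there is no reading.
- bot.calibration(name): a dict with "camera_matrix" (3x3 intrinsics, pixels), "k1" (the pictures are not rectified: a ray, as slopes to the right and down, at radius r is drawn at 1 + k1 r^2 times it, then the intrinsics apply), "origin" and "rotation" of the camera in the world. Camera axes: x right, y up, looking along -z (the intrinsics and any distortion apply to the point x, -y, -z); pixel columns grow to the right and rows downward; lengths in m; the calibration is good to about 2 mm. A picture is of the moment at which its call begins: read the wrist's pose just before it. calibration takes no time and is no camera call; for the wrist camera it gives the pose at the moment of the call.
- bot.sign_off(): hands the job in, once; it reports no verdict.
The state is a dict: "time_s": time; "q": joint angles; "qd": joint speeds; "effort": joint torques, N m; "tool_pos": TCP position; "ee_rot": TCP orientation; "force": force on the tool from outside, world axes, zero at the start; "wrist_torque": the same for the moment, N m; "width": finger opening in m.
Only numpy, scipy, OpenCV 4.12 (cv2) and the standard library are available. Lean on these libraries where they do the work, as an engineer would, in place of code of your own. Each camera call takes 0.05 s, during which the arm holds its last target. There are 200 camera calls.

## Task

The wing knob of the torch clamp is not in its thread: it rests high on the thread's end. Turn it back (anticlockwise) until it clicks down into the thread start, then turn it forward (clockwise) until it is fully home. Do not wring the rubber-mounted collar round at either stop, leave the things around it where they are, and let go at the end.

Things in the scene. Friction and masses are not known exactly. Their poses are not given: they have to be found in the camera images.
- stand: Torch stand, fixed: plywood block 250 x 170 x 45 mm with a dark torch barrel (42 mm thick) in a steel clamp; origin at the centre of the block's underside, x along the barrel, to the robot's left. Where the thread starts is hidden inside the collar. The barrel and the clamp stay below the collar's top.
- collar_top (a point): Centre of the upper face of a round aluminium collar (48 mm diameter, 26 mm tall) on the clamp's bridge above the barrel. Its z axis is the thread axis, leaning 30 deg from vertical to the robot's right; x points left and up along the barrel, y is level, towards the robot. With the knob fully home knob_top is 41 mm above it.
- knob_top (a point): Centre of the top of the black wing knob; z: thread axis, outward; x: along the wing, a flat bar 46 mm long, 10 mm thick, 29 mm tall (down from here). Below: hub radius 13 mm, then a skirt. At the start 56 mm above collar_top along z. It only turns and slides on the axis. A spring draws it in with 5 N: it drops by itself at the click if loosely straddled or let go; a tight grip holds it up.
- knob_skirt (a point): Centre of the underside of the knob's skirt (radius 20 mm, 5 mm thick), 40 mm below knob_top. From the start: backing 0.3 to 2.2 rad (unknown) brings the click, a 10 mm drop, with a hard stop at most 0.4 rad on; forward gives only a false stop. After it: forward 2.3 to 2.6 rad, 5 mm deeper, to a hard stop = home, skirt 1 to 2 mm off the collar. Free turning: 0.05 N m.
- collar (a joint): Twist of the collar in its rubber bush, rad, positive anticlockwise seen from above; 0 at rest. The bush is a spring of 2 N m per rad: when the knob pushes against a stop the collar twists with it, and springs back when let go. Beyond 0.25 rad the bush tears. Free turning moves it under 0.03 rad.
- vrest: Steel V-shaped rod rest, base 70 x 70 mm, about 95 mm tall, 0.4 kg, loose; origin at the centre of its underside. A bystander.
- jar: Amber glass jar with metal cap, 64 mm diameter, 85 mm tall, loose; origin at the centre of its underside. A bystander.
- paddle: Marver paddle lying flat: black plate 85 x 55 x 12 mm with a wooden handle, 220 mm long in all, along its x axis (plate at +x), loose; origin on the bench between plate and handle. A bystander.

How it is judged (in metres and radians):
On the way, in this order (a step that is already met when the one before it is completed fails the run):
1. the knob has dropped into the thread start (z of knob_top in the frame of collar_top below 0.049 m), for 0.1 s.
2. the knob is turned home (z of knob_top in the frame of collar_top below 0.0421 m), for 0.1 s.
At the end, for the whole second after the job is handed in: The knob is fully home: its top less than 42.1 mm above the collar's top face along the axis (1 mm from the end of its travel), the collar back within 0.12 rad of rest, and the knob let go (z of knob_top in the frame of collar_top below 0.0421 m and value of joint collar between -0.12 and 0.12 rad); the robot touches nothing.
It fails at once if the collar is wrung round by more than 0.25 rad (value of joint collar above 0.25 rad or value of joint collar below -0.25 rad).
It fails at once if a bystander is moved by more than 20 mm (distance of any of vrest, jar, paddle from where it was at the start of the episode above 0.02 m).
It also fails if it takes over 72 s, if anything falls off the work surface, if the arm or the gripper's body presses on something with over 40 N, if the wrist force passes 120 N, or if a joint passes its speed limit or range.

## Working session

There is one attempt and no reset: what is moved stays moved. The work goes in short steps, Python scripts to look and compute and a tool call to move; the robot and the scene stay as the last step left them, time stands still between calls to the robot, and variables do not carry over. Pictures are saved under pics/ and viewed, about 8 in all and at most 12, crops included, and the job is handed in when it is done.

Besides the shell and the picture viewer there is one more tool, called after "Emit:" in YAML: its name, and indented under it one key for each argument. play_rows: Moves the arm, as the interface text tells. Its arguments: {"type":"object","properties":{"moves":{"type":"array"}},"required":["moves"]}

```bash
mkdir -p pics; ls; cat > h.py <<'E'
import numpy as np, cv2
from rig import bot
def save(name,fn):
    im,d=bot.get_image(name); cv2.imwrite('pics/'+fn+'.png',im[:,:,::-1]); np.save('pics/'+fn+'.npy',d); return im,d
def ray(c,u,v):
    K=np.array(c['camera_matrix']); x=np.array([(u-K[0,2])/K[0,0],(v-K[1,2])/K[1,1]]); s=x.copy()
    for _ in range(10): s=x/(1+c['k1']*(s@s))
    return s
def pt(c,u,v,d):
    s=ray(c,u,v); return np.array(c['origin'])+np.array(c['rotation'])@np.array([s[0]*d,-s[1]*d,-d])
def proj(c,P):
    p=np.array(c['rotation']).T@(np.array(P)-np.array(c['origin'])); s=np.array([p[0],-p[1]])/-p[2]
    s=s*(1+c['k1']*(s@s)); K=np.array(c['camera_matrix']); return K[0,0]*s[0]+K[0,2],K[1,1]*s[1]+K[1,2]
def cloud(c,d):
    v,u=np.mgrid[0:d.shape[0],0:d.shape[1]]; K=np.array(c['camera_matrix'])
    x=np.stack([(u-K[0,2])/K[0,0],(v-K[1,2])/K[1,1]],-1); s=x.copy()
    for _ in range(10): s=x/(1+c['k1']*(s**2).sum(-1,keepdims=True))
    p=np.stack([s[...,0]*d,-s[...,1]*d,-d],-1); return p@np.array(c['rotation']).T+np.array(c['origin'])
E
python3 - <<'E'
from h import *
o=bot.get_obs(); print(o)
a,_=save('scene','s0'); b,_=save('top','t0')
for n in('scene','top'): print(n,bot.calibration(n))
cv2.imwrite('pics/both.png',cv2.resize(np.hstack([a,b]),(800,300))[:,:,::-1])
E
```

```text
pics
{'time_s': 0.0, 'q': array([75.60072792, 35.2893103 , -0.72313674, 81.64085935,  0.46627517,
       63.22122357, -2.31754871]), 'qd': array([ 0.00418087, -0.04613904, -0.0059822 , -0.01435341, -0.02116737,
        0.02841663,  0.02836868]), 'effort': array([ 3.38906184e-04, -4.69216526e+01,  2.59377602e-01, -1.71034026e+01,
        9.95480310e-03,  9.65371291e-03, -3.60203694e-05]), 'tool_pos': array([ 0.14473098, -0.63289125,  0.23014016]), 'ee_rot': array([[-6.45223241e-04,  9.74826769e-01,  2.22962673e-01],
       [ 2.50988303e-03,  2.22963596e-01, -9.74823541e-01],
       [-9.99996642e-01, -6.93685741e-05, -2.59056246e-03]]), 'force': array([ 0.36579187,  0.3289829 , -0.31504316]), 'wrist_torque': array([-0.00810774, -0.02036441, -0.06099655]), 'width': 0.08524106844150664}
scene {'camera_matrix': array([[420.36688833,   0.        , 254.97620094],
       [  0.        , 420.36688833, 193.41312834],
       [  0.        ,   0.        ,   1.        ]]), 'k1': -0.07229414530632695, 'origin': array([1.10725081, 0.67740784, 0.64864713]), 'rotation': array([[-0.79142505, -0.30845679,  0.52773176],
       [ 0.61106989, -0.42112016,  0.67026219],
       [ 0.01549156,  0.85294327,  0.5217737 ]])}
top {'camera_matrix': array([[372.69731401,   0.        , 249.00742305],
       [  0.        , 372.69731401, 196.40924903],
       [  0.        ,   0.        ,   1.        ]]), 'k1': -0.11530213678943883, 'origin': array([0.52315499, 0.05445102, 1.00676948]), 'rotation': array([[-2.37051650e-02,  9.94438877e-01, -1.02612788e-01],
       [-9.99716177e-01, -2.38235223e-02,  7.21176109e-05],
       [-2.37288148e-03,  1.02585374e-01,  9.94721373e-01]])}
```

View pics/both.png

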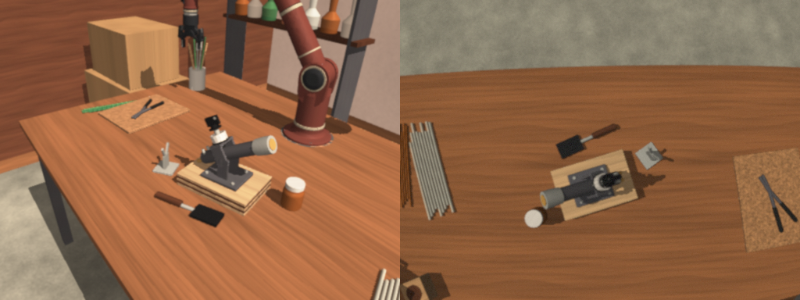

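Image 1 shows the stand in the middle, with the knob leaning right. The knob is at about (210,122) in the scene half and (610,182) in the top half. The V-rest is to its right, the jar to its left, and the paddle is on the far side from the robot. Next I'll take the geometry from depth and enlarge the crops.

```bash
python3 - <<'E'
from h import *
a=cv2.imread('pics/s0.png');b=cv2.imread('pics/t0.png')
A=cv2.resize(a[130:280,190:400],(560,400),interpolation=cv2.INTER_CUBIC)
B=cv2.resize(b[140:300,150:360],(0,0),fx=2.5,fy=2.5,interpolation=cv2.INTER_CUBIC)
cv2.imwrite('pics/c1.png',cv2.resize(np.hstack([A,B[:400]]),(800,300)))
for n,im in(('s0',a),('t0',b)):
    c=bot.calibration('scene' if n=='s0' else 'top'); P=cloud(c,np.load(f'pics/{n}.npy'))
    m=(P[...,0]>.35)&(P[...,0]<.8)&(P[...,1]>-.15)&(P[...,1]<.25)
    # block top
    k=m&(abs(P[...,2]-.045)<.006); q=P[k]; r=cv2.minAreaRect(q[:,:2].astype(np.float32)*1000); print(n,'block',r,k.sum(),np.median(q[:,2]))
    hsv=cv2.cvtColor(im,cv2.COLOR_BGR2HSV)
    for z in np.arange(.10,.30,.01):
        k=m&(P[...,2]>z)&(P[...,2]<z+.01)
        if k.sum()>5: q=P[k]; print(round(z,2),k.sum(),q.mean(0).round(3),q.min(0).round(3),q.max(0).round(3))
E
```

```text
s0 block ((523.1643676757812, 54.78303527832031), (173.1886444091797, 414.77655029296875), 15.959589004516602) 2470 0.04408487367660863
0.1 140 [0.548 0.041 0.105] [ 0.482 -0.016  0.1  ] [0.558 0.098 0.11 ]
0.11 136 [0.547 0.044 0.114] [ 0.518 -0.019  0.11 ] [0.559 0.099 0.12 ]
0.12 105 [0.546 0.078 0.125] [0.515 0.047 0.12 ] [0.561 0.108 0.13 ]
0.13 145 [0.539 0.075 0.135] [0.494 0.033 0.13 ] [0.563 0.121 0.14 ]
0.14 223 [0.532 0.073 0.145] [0.485 0.027 0.14 ] [0.565 0.137 0.15 ]
0.15 226 [0.53  0.084 0.155] [0.483 0.022 0.15 ] [0.564 0.15  0.16 ]
0.16 272 [0.527 0.088 0.165] [0.487 0.006 0.16 ] [0.558 0.17  0.17 ]
0.17 261 [0.524 0.098 0.175] [0.492 0.01  0.17 ] [0.554 0.193 0.18 ]
0.18 270 [0.517 0.115 0.185] [0.462 0.02  0.18 ] [0.552 0.212 0.19 ]
0.19 242 [0.51  0.143 0.194] [ 0.458 -0.002  0.19 ] [0.553 0.211 0.2  ]
0.2 276 [0.512 0.131 0.205] [ 0.458 -0.008  0.2  ] [0.549 0.206 0.21 ]
0.21 234 [0.509 0.126 0.215] [ 0.458 -0.013  0.21 ] [0.548 0.202 0.22 ]
0.22 146 [0.512 0.099 0.224] [ 0.467 -0.013  0.22 ] [0.548 0.196 0.229]
0.23 36 [0.534 0.018 0.234] [0.523 0.003 0.23 ] [0.
[... 424 characters left out ...]
 0.14 ]
0.14 87 [0.518 0.068 0.146] [0.484 0.018 0.14 ] [0.561 0.095 0.15 ]
0.15 215 [0.518 0.064 0.155] [0.483 0.016 0.15 ] [0.561 0.111 0.16 ]
0.16 295 [0.515 0.073 0.165] [0.48  0.023 0.16 ] [0.557 0.133 0.17 ]
0.17 266 [0.513 0.085 0.175] [0.474 0.015 0.17 ] [0.552 0.148 0.18 ]
0.18 262 [0.509 0.095 0.185] [0.466 0.019 0.18 ] [0.551 0.211 0.19 ]
0.19 217 [0.502 0.119 0.195] [0.459 0.002 0.19 ] [0.55 0.21 0.2 ]
0.2 310 [0.505 0.114 0.205] [ 0.459 -0.004  0.2  ] [0.55  0.206 0.21 ]
0.21 263 [0.493 0.155 0.215] [ 0.462 -0.016  0.21 ] [0.546 0.2   0.22 ]
0.22 185 [0.499 0.131 0.224] [ 0.467 -0.016  0.22 ] [0.546 0.193 0.23 ]
0.23 56 [0.532 0.015 0.235] [0.524 0.002 0.23 ] [0.538 0.027 0.24 ]
```

View pics/c1.png

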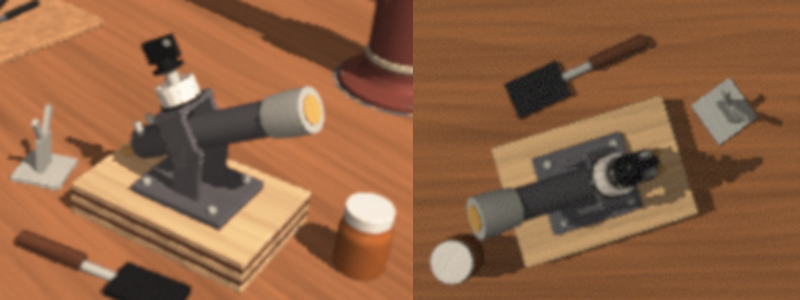

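```bash
cat >> h.py <<'E'
from scipy.optimize import least_squares
def frame(yaw):
    x=np.array([-np.sin(yaw),np.cos(yaw),0]); y=np.array([-np.cos(yaw),-np.sin(yaw),0]); up=np.array([0,0,1.])
    c,s=np.cos(np.pi/6),np.sin(np.pi/6)
    return np.column_stack([c*x+s*up,y,c*up-s*x])
E
python3 - <<'E'
from h import *
for n in('s0','t0'):
    im=cv2.imread(f'pics/{n}.png'); c=bot.calibration('scene' if n=='s0' else 'top'); P=cloud(c,np.load(f'pics/{n}.npy'))
    m=((abs(P[...,2]-.045)<.006)&(P[...,0]>.38)&(P[...,0]<.66)&(P[...,1]>-.12)&(P[...,1]<.2)).astype(np.uint8)
    m=cv2.morphologyEx(m,cv2.MORPH_OPEN,np.ones((3,3)))
    N,L,S,_=cv2.connectedComponentsWithStats(m); k=L==1+np.argmax(S[1:,4])
    r=cv2.minAreaRect(P[k][:,:2].astype(np.float32)*1000); print(n,r)
    ang=r[2] if r[1][0]<r[1][1] else r[2]-90
    R=frame(np.radians(ang)); 
    Q=(P-np.array([.53,.03,.19]))@R
    hsv=cv2.cvtColor(im,cv2.COLOR_BGR2HSV)
    near=(abs(Q[...,0])<.045)&(abs(Q[...,1])<.045)&(Q[...,2]>-.05)&(Q[...,2]<.09)
    for w in np.arange(-.05,.09,.005):
        kk=near&(Q[...,2]>w)&(Q[...,2]<w+.005)
        if kk.sum()>4: q=Q[kk]*1000; print(int(w*1000),kk.sum(),'u',q[:,0].min().round(),q[:,0].max().round(),'v',q[:,1].min().round(),q[:,1].max().round(),'V',np.median(hsv[kk][:,2]))
E
```

```text
s0 ((521.6195068359375, 60.185150146484375), (173.1886444091797, 252.363525390625), 15.959589004516602)
-50 60 u -25.0 15.0 v -35.0 36.0 V 69.0
-45 39 u -24.0 15.0 v -36.0 35.0 V 69.0
-40 70 u -26.0 17.0 v -35.0 36.0 V 94.5
-35 77 u -27.0 20.0 v -36.0 33.0 V 80.0
-30 54 u -29.0 23.0 v -26.0 16.0 V 168.5
-25 44 u -20.0 18.0 v -24.0 12.0 V 247.5
-20 47 u -26.0 20.0 v -25.0 18.0 V 246.0
-15 44 u -20.0 19.0 v -25.0 16.0 V 248.0
-10 80 u -29.0 19.0 v -23.0 23.0 V 194.5
-5 13 u -11.0 3.0 v -8.0 6.0 V 211.0
0 15 u -11.0 3.0 v -9.0 2.0 V 187.0
4 11 u -9.0 12.0 v -11.0 6.0 V 116.0
9 47 u -20.0 15.0 v -21.0 14.0 V 48.0
14 22 u -15.0 7.0 v -13.0 6.0 V 37.0
19 39 u -26.0 17.0 v -12.0 6.0 V 35.0
24 39 u -26.0 19.0 v -6.0 5.0 V 26.0
29 38 u -28.0 18.0 v -6.0 7.0 V 26.0
34 37 u -27.0 17.0 v -8.0 8.0 V 33.0
39 36 u -26.0 18.0 v -7.0 10.0 V 44.0
44 42 u -27.0 18.0 v -7.0 5.0 V 74.0
t0 ((519.1702270507812, 59.73728942871094), (171.02113342285156, 248.7453155517578), 16.1012020111084)
-50 13 u 13.0 37.0 v -29.0 35.0 V 67.0
-45 7 u 13.0 14.0 v -31.0 35.0 V 72.0
-40 23 u -27.0 17.0 v -33.0 36.0 V 69.0
-35 162 u -28.0 19.0 v -33.0 37.0 V 60.0
-30 75 u -26.0 23.0 v -31.0 34.0 V 89.0
-25 27 u -5.0 22.0 v -22.0 25.0 V 143.0
-20 52 u -12.0 19.0 v -19.0 22.0 V 119.0
-15 40 u -11.0 18.0 v -20.0 26.0 V 116.5
-10 73 u -16.0 18.0 v -22.0 25.0 V 132.0
-5 6 u -4.0 17.0 v -19.0 23.0 V 137.0
4 5 u 9.0 15.0 v -11.0 14.0 V 46.0
9 93 u -21.0 16.0 v -18.0 21.0 V 32.0
14 19 u -14.0 17.0 v -17.0 15.0 V 28.0
19 47 u -22.0 19.0 v -11.0 14.0 V 26.0
24 12 u -11.0 20.0 v -7.0 8.0 V 29.0
29 7 u -23.0 19.0 v -5.0 6.0 V 31.0
34 8 u -14.0 20.0 v -4.0 8.0 V 27.0
39 9 u -24.0 18.0 v -5.0 6.0 V 31.0
44 84 u -28.0 18.0 v -4.0 7.0 V 29.0
49 7 u -19.0 16.0 v -3.0 5.0 V 24.0
```

```bash
cat >> h.py <<'E'
from scipy.spatial.transform import Rotation as Ro
YAW=np.radians(16.0); RC=frame(YAW)
def plan(goal,ang,back=0.):
    """jaw direction = -y_collar turned by ang (deg, ccw about axis); goal TCP world"""
    a=RC[:,2]; z=Ro.from_rotvec(a*np.radians(ang)).apply(-RC[:,1]); x=-a; T=np.column_stack([x,np.cross(z,x),z])
    o=bot.get_obs(); rv=Ro.from_matrix(T@o['ee_rot'].T).as_rotvec(degrees=True)
    print('d mm',((goal-o['tool_pos'])*1000).round(1),'rv',rv.round(2),'n',np.linalg.norm(rv).round(1)); return T
E
python3 - <<'E'
from h import *
O=np.array([.53,.03,.19]); 
for n in('s0','t0'):
    c=bot.calibration('scene' if n=='s0' else 'top'); P=cloud(c,np.load(f'pics/{n}.npy')); Q=(P-O)@RC*1000
    k=(abs(Q[...,0])<40)&(abs(Q[...,1])<40)&(Q[...,2]>25)&(Q[...,2]<60)
    q=Q[k]; q=q[q[:,2]>np.median(q[:,2])-3] if 0 else q
    print(n,k.sum(),'top w',np.percentile(q[:,2],[80,90,95,99]).round(1), cv2.minAreaRect(q[:,:2].astype(np.float32)), 'pca',np.linalg.eigh(np.cov(q[:,:2].T))[1][:,1])
    k=(abs(Q[...,0])<30)&(abs(Q[...,1])<30)&(Q[...,2]>-28)&(Q[...,2]<-11); q=Q[k]
    f=least_squares(lambda p:np.hypot(q[:,0]-p[0],q[:,1]-p[1])-24,[0,0],loss='soft_l1').x; print('collar centre',f)
    k=(np.hypot(Q[...,0]+4,Q[...,1])<23)&(abs(Q[...,2]+8)<4); print('collar top w',np.median(Q[k][:,2]))
print('axis',RC); kt=O+RC@np.array([-.0045,.0005,.048]); print('kt',kt)
plan(kt+RC[:,2]*.12,0)
E
```

```text
s0 192 top w [45.4 47.8 48.9 49.4] ((-5.152910232543945, -0.6396455764770508), (46.87117385864258, 14.371097564697266), 9.951541900634766) pca [-0.99292533 -0.11874041]
collar centre [-6.01091866  1.08392894]
collar top w -7.64268410151453
t0 127 top w [48.9 49.6 50.1 50.8] ((-3.9427719116210938, -0.34053611755371094), (47.23860168457031, 13.69942569732666), 4.311649322509766) pca [-0.99632735 -0.08562603]
collar centre [-6.5912619   2.28950016]
collar top w -7.243784395287929
axis [[-0.23870895 -0.9612617   0.13781868]
 [ 0.83247705 -0.27563736 -0.48063085]
 [ 0.5         0.          0.8660254 ]]
kt [0.53720886 0.00304575 0.22931922]
d mm [409.  578.3 103. ] rv [ 28.77 -17.16  90.74] n 96.7
```

Emit:
play_rows:
  moves:
    - {"dz":38,"rx":2.05,"ry":-1.23,"rz":6.48}
    - {"dz":38,"rx":2.05,"ry":-1.23,"rz":6.48}
    - {"dz":38,"rx":2.05,"ry":-1.23,"rz":6.48}
    - {"dx":24,"dy":33,"rx":2.05,"ry":-1.23,"rz":6.48}
    - {"dx":24,"dy":33,"rx":2.05,"ry":-1.23,"rz":6.48}
    - {"dx":24,"dy":33,"rx":2.05,"ry":-1.23,"rz":6.48}
    - {"dx":24,"dy":33,"rx":2.05,"ry":-1.23,"rz":6.48}
    - {"dx":24,"dy":33,"rx":2.05,"ry":-1.23,"rz":6.48}
    - {"dx":24,"dy":33,"rx":2.05,"ry":-1.23,"rz":6.48}
    - {"dx":24,"dy":33,"rx":2.05,"ry":-1.23,"rz":6.48}
    - {"dx":24,"dy":33,"rx":2.05,"ry":-1.23,"rz":6.48}
    - {"dx":24,"dy":33,"rx":2.05,"ry":-1.23,"rz":6.48}
    - {"dx":24,"dy":33,"rx":2.05,"ry":-1.23,"rz":6.48}
    - {"dx":24,"dy":33,"rx":2.05,"ry":-1.23,"rz":6.48}
    - {"dx":24,"dy":33}
    - {"dx":24,"dy":33}
    - {"dx":24,"dy":33}

```text
invalid input
```

```bash
cat >> h.py <<'E'
O=np.array([.53,.03,.19]); KT=O+RC@np.array([-.005,.0007,.0485])
def st():
    o=bot.get_obs(); d=(o['tool_pos']-KT)@RC*1000; a=RC[:,2]
    M=np.array(o['wrist_torque']); F=np.array(o['force'])
    z=o['ee_rot'][:,2]@RC; ang=np.degrees(np.arctan2(z[0],-z[1]))
    print('t',round(o['time_s'],2),'tcp rel kt (uvw mm)',d.round(1),'jaw ang',ang.round(1),'ax err',np.degrees(np.arccos(-o['ee_rot'][:,0]@a)).round(2),'F uvw',(F@RC).round(1),'M uvw',(M@RC).round(3),'width',round(o['width']*1000,1),'q7',o['q'][6].round(1)); return o
E
python3 - <<'E'
from h import *
st(); print(bot.get_obs()['q'].round(1)); plan(KT+RC[:,2]*.10,6)
E
```

```text
t 0.1 tcp rel kt (uvw mm) [-434.8  552.4  251.9] jaw ang -93.6 ax err 29.86 F uvw [-0.3  0.  -0.3] M uvw [ 0.023 -0.031 -0.016] width 85.5 q7 -2.3
[75.6 35.3 -0.7 81.6  0.5 63.2 -2.3]
d mm [406.3 587.2  85.9] rv [ 28.27 -18.93  96.56] n 102.4
```

Emit:
play_rows:
  moves:
    - {"fingers":1,"dx":0,"dy":0,"dz":38,"rx":1.9,"ry":-1.25,"rz":6.4}
    - {"fingers":1,"dx":0,"dy":0,"dz":38,"rx":1.9,"ry":-1.25,"rz":6.4}
    - {"fingers":1,"dx":0,"dy":0,"dz":38,"rx":1.9,"ry":-1.25,"rz":6.4}
    - {"fingers":1,"dx":24,"dy":33,"dz":0,"rx":1.9,"ry":-1.25,"rz":6.4}
    - {"fingers":1,"dx":24,"dy":33,"dz":0,"rx":1.9,"ry":-1.25,"rz":6.4}
    - {"fingers":1,"dx":24,"dy":33,"dz":0,"rx":1.9,"ry":-1.25,"rz":6.4}
    - {"fingers":1,"dx":24,"dy":33,"dz":0,"rx":1.9,"ry":-1.25,"rz":6.4}
    - {"fingers":1,"dx":24,"dy":33,"dz":0,"rx":1.9,"ry":-1.25,"rz":6.4}
    - {"fingers":1,"dx":24,"dy":33,"dz":0,"rx":1.9,"ry":-1.25,"rz":6.4}
    - {"fingers":1,"dx":24,"dy":33,"dz":0,"rx":1.9,"ry":-1.25,"rz":6.4}
    - {"fingers":1,"dx":24,"dy":33,"dz":0,"rx":1.9,"ry":-1.25,"rz":6.4}
    - {"fingers":1,"dx":24,"dy":33,"dz":0,"rx":1.9,"ry":-1.25,"rz":6.4}
    - {"fingers":1,"dx":24,"dy":33,"dz":0,"rx":1.9,"ry":-1.25,"rz":6.4}
    - {"fingers":1,"dx":24,"dy":33,"dz":0,"rx":1.9,"ry":-1.25,"rz":6.4}
    - {"fingers":1,"dx":24,"dy":33,"dz":0,"rx":1.9,"ry":-1.25,"rz":6.4}
    - {"fingers":1,"dx":24,"dy":33,"dz":0,"rx":0,"ry":0,"rz":0}
    - {"fingers":1,"dx":24,"dy":33,"dz":0,"rx":0,"ry":0,"rz":0}

```text
time_s: 1.52
tool_pos: [0.4737, -0.1574, 0.3374]
ee_rot: [[-0.175, -0.366, 0.914], [0.477, 0.781, 0.404], [-0.861, 0.507, 0.038]]
force: [1.0, -0.9, 0.3]
width: 0.0856
```

```bash
python3 - <<'E'
from h import *
st(); print(bot.get_obs()['q'].round(1)); plan(KT+RC[:,2]*.10,6)
E
```

```text
t 1.52 tcp rel kt (uvw mm) [-63.8 105.1 161.4] jaw ang 7.9 ax err 2.15 F uvw [-0.9 -0.7  0.8] M uvw [-0.085  0.568  0.023] width 85.6 q7 39.6
[ 49.1  32.2 -36.6  82.6  -6.4  88.6  39.6]
d mm [ 77.3 111.6 -21.3] rv [-0.26 -0.99 -2.66] n 2.8
```

Emit:
play_rows:
  moves:
    - {"fingers":1,"dx":19,"dy":28,"dz":-5,"rx":0,"ry":-0.3,"rz":-0.8}
    - {"fingers":1,"dx":19,"dy":28,"dz":-5,"rx":0,"ry":-0.3,"rz":-0.8}
    - {"fingers":1,"dx":19,"dy":28,"dz":-5,"rx":0,"ry":-0.3,"rz":-0.8}
    - {"fingers":1,"dx":19,"dy":28,"dz":-5,"rx":0,"ry":0,"rz":0}
    - {"fingers":1,"dx":0,"dy":0,"dz":0,"rx":0,"ry":0,"rz":0}

```text
time_s: 1.93
tool_pos: [0.5539, -0.029, 0.3154]
ee_rot: [[-0.148, -0.35, 0.925], [0.49, 0.787, 0.376], [-0.859, 0.508, 0.055]]
force: [-1.0, 1.1, -0.1]
width: 0.0852
```

```bash
python3 - <<'E'
from h import *
st(); print(bot.get_obs()['q'].round(1)); 
c=bot.calibration('wrist'); im,d=save('wrist','w1'); print('proj KT',proj(c,KT),'collar',proj(c,KT-RC[:,2]*.056))
P=cloud(c,d); Q=(P-KT)@RC*1000
k=(abs(Q[...,0])<40)&(abs(Q[...,1])<30)&(Q[...,2]>-8)&(Q[...,2]<12)
print(k.sum(),np.percentile(Q[k][:,2],[20,50,80]).round(1),cv2.minAreaRect(Q[k][:,:2].astype(np.float32)))
plan(KT+RC[:,2]*.10,6)
E
```

```text
t 1.93 tcp rel kt (uvw mm) [12.9 -7.5 91.7] jaw ang 6.9 ax err 0.85 F uvw [ 1.1  0.6 -0.8] M uvw [0.004 0.346 0.011] width 85.2 q7 27.1
[ 35.6  35.  -37.3  81.7  -8.8  79.6  27.1]
proj KT (np.float64(254.0264169475564), np.float64(208.97935553707845)) collar (np.float64(255.81663401550136), np.float64(191.46351970706894))
532 [0.6 1.5 2. ] ((-0.379638671875, 0.1112666130065918), (45.97927474975586, 10.344904899597168), 4.616631984710693)
d mm [ -2.2 -13.3   1. ] rv [-0.55 -0.19 -0.79] n 1.0
```

View pics/w1.png

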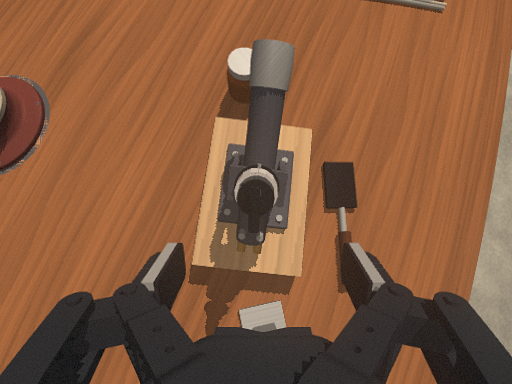

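Emit:
play_rows:
  moves:
    - {"fingers":0.4,"dx":-2,"dy":-13,"dz":1,"rx":-0.6,"ry":-0.3,"rz":-1.2}
    - {"fingers":0.4,"dx":0,"dy":0,"dz":0,"rx":0,"ry":0,"rz":0}
    - {"fingers":0.4,"dx":-2.8,"dy":9.6,"dz":-17.3,"rx":0,"ry":0,"rz":-1}
    - {"fingers":0.4,"dx":-2.8,"dy":9.6,"dz":-17.3,"rx":0,"ry":0,"rz":0}
    - {"fingers":0.4,"dx":-2.8,"dy":9.6,"dz":-17.3,"rx":0,"ry":0,"rz":0}
    - {"fingers":0.4,"dx":0,"dy":0,"dz":0,"rx":0,"ry":0,"rz":0}
    - {"fingers":0.4,"dx":0,"dy":0,"dz":0,"rx":0,"ry":0,"rz":0}

```text
time_s: 2.57
tool_pos: [0.5415, -0.0315, 0.2617]
ee_rot: [[-0.113, -0.299, 0.947], [0.476, 0.821, 0.316], [-0.872, 0.486, 0.05]]
force: [0.0, 0.2, -0.1]
width: 0.0341
```

```bash
python3 - <<'E'
from h import *
o=st(); plan(KT+RC@[-.0004,.0001,-.019],4.6)
E
```

```text
t 2.57 tcp rel kt (uvw mm) [-13.1   5.2  44.7] jaw ang 3.5 ax err 1.51 F uvw [ 0.1 -0.1 -0.2] M uvw [ 0.022  0.504 -0.024] width 34.1 q7 26.8
d mm [ -6.9  42.6 -48.9] rv [0.55 0.78 1.58] n 1.8
```

Emit:
play_rows:
  moves:
    - {"fingers":0.4,"dx":2,"dy":12,"dz":6,"rx":0.5,"ry":0.8,"rz":1.5}
    - {"fingers":0.4,"dx":0,"dy":0,"dz":0,"rx":0,"ry":0,"rz":0}
    - {"fingers":0.4,"dx":0,"dy":0,"dz":0,"rx":0,"ry":0,"rz":0}

```text
time_s: 2.82
tool_pos: [0.5444, -0.026, 0.2692]
ee_rot: [[-0.132, -0.307, 0.943], [0.478, 0.813, 0.332], [-0.869, 0.494, 0.04]]
force: [-0.6, 0.3, 0.4]
width: 0.0344
```

```bash
python3 - <<'E'
from h import *
o=st(); plan(KT+RC@[-.0004,.0001,-.019],4.6)
E
```

```text
t 2.82 tcp rel kt (uvw mm) [-5.5  0.9 49. ] jaw ang 4.1 ax err 0.42 F uvw [0.5 0.5 0.1] M uvw [ 0.03   0.537 -0.01 ] width 34.4 q7 26.3
d mm [ -9.8  37.1 -56.4] rv [0.28 0.07 0.62] n 0.7
```

Emit:
play_rows:
  moves:
    - {"fingers":0.4,"dx":-0.5,"dy":4,"dz":2,"rx":0.3,"ry":0,"rz":0.6}
    - {"fingers":0.4,"dx":-1.5,"dy":6,"dz":-10,"rx":0,"ry":0,"rz":0}
    - {"fingers":0.4,"dx":-1.5,"dy":6,"dz":-10,"rx":0,"ry":0,"rz":0}
    - {"fingers":0.4,"dx":-1.5,"dy":6,"dz":-10,"rx":0,"ry":0,"rz":0}
    - {"fingers":0.4,"dx":0,"dy":0,"dz":0,"rx":0,"ry":0,"rz":0}
    - {"fingers":0.4,"dx":0,"dy":0,"dz":0,"rx":0,"ry":0,"rz":0}

```text
time_s: 3.32
tool_pos: [0.5418, -0.0094, 0.2437]
ee_rot: [[-0.125, -0.312, 0.942], [0.478, 0.813, 0.333], [-0.869, 0.492, 0.048]]
force: [0.8, 0.3, 0.1]
width: 0.0339
```

```bash
python3 - <<'E'
from h import *
o=st(); plan(KT+RC@[-.0004,.0001,-.019],4.6)
E
```

```text
t 3.32 tcp rel kt (uvw mm) [-3.8 -1.2 18.5] jaw ang 4.4 ax err 0.8 F uvw [ 0.1 -0.8  0. ] M uvw [-0.004  0.577 -0.017] width 33.9 q7 26.4
d mm [ -7.2  20.5 -30.8] rv [0.24 0.58 0.54] n 0.8
```

Emit:
play_rows:
  moves:
    - {"fingers":0.4,"dx":-2.5,"dy":8,"dz":-10,"rx":0.2,"ry":0.5,"rz":0.5}
    - {"fingers":0.4,"dx":-2.5,"dy":8,"dz":-10,"rx":0,"ry":0,"rz":0}
    - {"fingers":0.4,"dx":-2.5,"dy":8,"dz":-10,"rx":0,"ry":0,"rz":0}
    - {"fingers":0.4,"dx":0,"dy":0,"dz":0,"rx":0,"ry":0,"rz":0}
    - {"fingers":0.4,"dx":0,"dy":0,"dz":0,"rx":0,"ry":0,"rz":0}

```text
time_s: 3.73
tool_pos: [0.536, 0.0137, 0.2136]
ee_rot: [[-0.132, -0.315, 0.94], [0.48, 0.81, 0.338], [-0.868, 0.495, 0.044]]
force: [0.0, -0.0, -0.0]
width: 0.0337
```

```bash
python3 - <<'E'
from h import *
o=st(); plan(KT+RC@[-.0004,.0001,-.019],4.6)
E
```

```text
t 3.73 tcp rel kt (uvw mm) [  1.8  -1.9 -19.4] jaw ang 4.6 ax err 0.37 F uvw [-0.1  0.  -0. ] M uvw [0.017 0.581 0.01 ] width 33.7 q7 25.8
d mm [-1.4 -2.6 -0.7] rv [0.11 0.3  0.2 ] n 0.4
```

Emit:
play_rows:
  moves:
    - {"fingers":0.17,"dx":-1.4,"dy":-2.5,"dz":-0.7,"rx":0,"ry":0.3,"rz":0.2}
    - {"fingers":0.17,"dx":0,"dy":0,"dz":0,"rx":0,"ry":0,"rz":0}
    - {"fingers":0.17,"dx":0,"dy":0,"dz":0,"rx":0,"ry":0,"rz":0}
    - {"fingers":0.17,"dx":0,"dy":0,"dz":0,"rx":0,"ry":0,"rz":0}
    - {"fingers":0.17,"dx":0,"dy":0,"dz":0,"rx":0,"ry":0,"rz":0}

```text
time_s: 4.15
tool_pos: [0.5364, 0.0091, 0.2142]
ee_rot: [[-0.134, -0.315, 0.94], [0.478, 0.81, 0.339], [-0.868, 0.495, 0.042]]
force: [-0.2, -0.3, -0.9]
width: 0.0146
```

```bash
python3 - <<'E'
from h import *
o=st(); plan(KT+RC@[-.0004,.0001,-.019],4.6)
c=bot.calibration('scene'); im,d=save('scene','s1'); A=cv2.resize(im[120:240,200:360],(800,600),interpolation=cv2.INTER_CUBIC); cv2.imwrite('pics/c2.png',A[:,:,::-1])
for w in(0,-40,-56,-82): print(w,proj(c,KT+RC[:,2]*w/1000))
E
```

```text
t 4.15 tcp rel kt (uvw mm) [ -1.8  -1.1 -16.6] jaw ang 4.5 ax err 0.27 F uvw [-0.7  0.3 -0.6] M uvw [-0.051  0.536 -0.   ] width 14.6 q7 26.0
d mm [-1.8  2.  -1.4] rv [0.17 0.17 0.14] n 0.3
0 (np.float64(268.8628084234375), np.float64(149.07418762049238))
-40 (np.float64(275.42970798414564), np.float64(164.8318060333679))
-56 (np.float64(278.02603454477713), np.float64(171.06695695744764))
-82 (np.float64(282.20755171806854), np.float64(181.11509941980043))
```

View pics/c2.png

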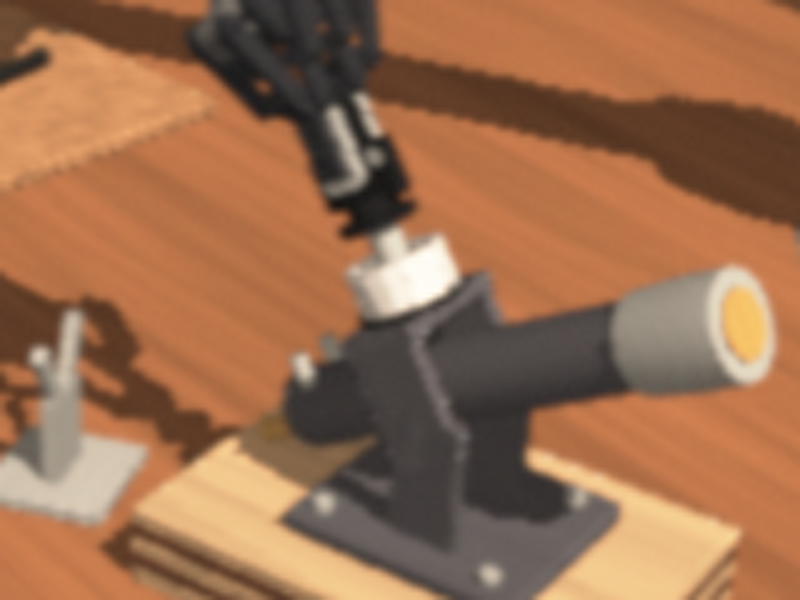

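```bash
cat >> h.py <<'E'
def chk(ang,w=-19,C=(-.4,.1)):
    o=st(); c=bot.calibration('scene'); im,d=bot.get_image('scene'); Q=(cloud(c,d)-KT)@RC*1000; V=im.max(-1)
    r=np.hypot(Q[...,0],Q[...,1]); k=(r<21)&(r>9)&(V<90)&(Q[...,2]>-62)&(Q[...,2]<-25)&(d>0)
    b=(r<12)&(V>100)&(Q[...,2]>-55)&(Q[...,2]<-25)
    print('skirt dark n',k.sum(),'w pct',np.percentile(Q[k][:,2],[2,10,25,50]).round(1),'shaft n',b.sum(), 'top of shaft',np.percentile(Q[b][:,2],[90]).round(1) if b.any() else '')
    plan(KT+RC@(np.array([C[0],C[1],w])/1000),ang)
E
python3 -c "
from h import *
chk(20)"
```

```text
t 4.2 tcp rel kt (uvw mm) [ -1.9  -1.1 -16.5] jaw ang 4.5 ax err 0.28 F uvw [0.3 0.3 0.2] M uvw [0.006 0.521 0.019] width 14.7 q7 26.0
skirt dark n 71 w pct [-38.3 -37.  -35.  -33.8] shaft n 39 top of shaft [-43.1]
d mm [-1.7  2.  -1.3] rv [ 2.27 -7.23 13.48] n 15.5
```

Emit:
play_rows:
  moves:
    - {"fingers":0.17,"dx":-1.8,"dy":2,"dz":-1.4,"rx":0.8,"ry":-2.9,"rz":5.2}
    - {"fingers":0.17,"dx":0,"dy":0,"dz":0,"rx":0.8,"ry":-2.9,"rz":5.2}
    - {"fingers":0.17,"dx":0,"dy":0,"dz":0,"rx":0.8,"ry":-2.9,"rz":5.2}
    - {"fingers":0.17,"dx":0,"dy":0,"dz":0,"rx":0,"ry":0,"rz":0}

```text
time_s: 4.58
tool_pos: [0.5352, 0.0113, 0.213]
ee_rot: [[-0.13, -0.601, 0.788], [0.478, 0.659, 0.581], [-0.869, 0.453, 0.202]]
force: [-0.1, 0.0, -0.1]
width: 0.0145
```

```bash
python3 -c "
from h import *
chk(32)"
```

```text
t 4.58 tcp rel kt (uvw mm) [ -0.3  -0.5 -18.9] jaw ang 23.3 ax err 0.48 F uvw [-0.   0.1 -0.2] M uvw [-0.074  0.559  0.058] width 14.5 q7 40.9
skirt dark n 75 w pct [-37.5 -36.5 -34.8 -32.8] shaft n 39 top of shaft [-42.9]
d mm [-0.5 -0.2 -0.2] rv [ 1.39 -3.85  7.85] n 8.9
```

Emit:
play_rows:
  moves:
    - {"fingers":0.17,"dx":-0.5,"dy":0,"dz":0,"rx":0.7,"ry":-2.1,"rz":4.2}
    - {"fingers":0.17,"dx":0,"dy":0,"dz":0,"rx":0.7,"ry":-2.3,"rz":4.2}
    - {"fingers":0.17,"dx":0,"dy":0,"dz":0,"rx":0,"ry":0,"rz":0}

```text
time_s: 4.88
tool_pos: [0.5351, 0.0113, 0.2131]
ee_rot: [[-0.133, -0.72, 0.681], [0.48, 0.555, 0.68], [-0.867, 0.417, 0.271]]
force: [0.1, -0.5, -0.3]
width: 0.0146
```

```bash
python3 -c "
from h import *
chk(42)"
```

```text
t 4.88 tcp rel kt (uvw mm) [ -0.3  -0.4 -18.8] jaw ang 32.6 ax err 0.3 F uvw [-0.6  0.1  0. ] M uvw [-0.023  0.491  0.044] width 14.6 q7 48.1
skirt dark n 75 w pct [-38.1 -36.9 -34.8 -32.9] shaft n 40 top of shaft [-43.2]
d mm [-0.5 -0.2 -0.3] rv [ 1.39 -4.31  8.37] n 9.5
```

Torque is only 0.05 N m and the knob hasn't dropped yet, so I'll keep turning.

Emit:
play_rows:
  moves:
    - {"fingers":0.17,"dx":-0.5,"dy":0,"dz":0,"rx":0.7,"ry":-2.3,"rz":4.4}
    - {"fingers":0.17,"dx":0,"dy":0,"dz":0,"rx":0.7,"ry":-2.4,"rz":4.4}
    - {"fingers":0.17,"dx":0,"dy":0,"dz":0,"rx":0,"ry":0,"rz":0}

```text
time_s: 5.18
tool_pos: [0.535, 0.0112, 0.2132]
ee_rot: [[-0.134, -0.824, 0.55], [0.479, 0.432, 0.764], [-0.868, 0.366, 0.337]]
force: [0.1, 1.2, -0.0]
width: 0.0148
```

```bash
python3 -c "
from h import *
chk(52)"
```

```text
t 5.18 tcp rel kt (uvw mm) [ -0.2  -0.3 -18.7] jaw ang 42.3 ax err 0.24 F uvw [ 1.  -0.4 -0.6] M uvw [-0.018  0.522  0.002] width 14.8 q7 55.6
skirt dark n 79 w pct [-37.8 -36.6 -35.  -32.5] shaft n 40 top of shaft [-42.7]
d mm [-0.4 -0.1 -0.5] rv [ 1.47 -4.52  8.59] n 9.8
```

Emit:
play_rows:
  moves:
    - {"fingers":0.17,"dx":-0.5,"dy":0,"dz":0,"rx":0.3,"ry":-1.0,"rz":2.0}
    - {"fingers":0.17,"dx":0,"dy":0,"dz":0,"rx":0,"ry":0,"rz":0}

```text
time_s: 5.4
tool_pos: [0.535, 0.0112, 0.2135]
ee_rot: [[-0.135, -0.84, 0.525], [0.478, 0.409, 0.777], [-0.868, 0.356, 0.347]]
force: [0.0, -0.4, -0.5]
width: 0.0147
```

```bash
python3 -c "
from h import *
chk(52)"
```

```text
t 5.4 tcp rel kt (uvw mm) [ -0.1  -0.3 -18.5] jaw ang 44.0 ax err 0.25 F uvw [-0.6  0.1 -0.3] M uvw [-0.094  0.565 -0.057] width 14.7 q7 56.9
skirt dark n 78 w pct [-37.3 -36.2 -34.4 -32.6] shaft n 38 top of shaft [-42.9]
d mm [-0.4 -0.1 -0.6] rv [ 1.28 -3.66  7.  ] n 8.0
```

Emit:
play_rows:
  moves:
    - {"fingers":0.17,"dx":-0.4,"dy":0.2,"dz":-0.6,"rx":0.7,"ry":-2.3,"rz":4.4}
    - {"fingers":0.17,"dx":0,"dy":0,"dz":0,"rx":0.7,"ry":-2.4,"rz":4.4}
    - {"fingers":0.17,"dx":0,"dy":0,"dz":0,"rx":0,"ry":0,"rz":0}

```text
time_s: 5.7
tool_pos: [0.535, 0.0111, 0.2133]
ee_rot: [[-0.136, -0.918, 0.373], [0.477, 0.269, 0.837], [-0.868, 0.291, 0.401]]
force: [-0.5, 0.1, -0.1]
width: 0.0146
```

```bash
python3 -c "
from h import *
chk(63)"
```

```text
t 5.7 tcp rel kt (uvw mm) [ -0.2  -0.3 -18.5] jaw ang 53.9 ax err 0.29 F uvw [ 0.2  0.5 -0.2] M uvw [-0.035  0.519 -0.001] width 14.6 q7 64.4
skirt dark n 80 w pct [-37.7 -36.4 -34.7 -32.9] shaft n 40 top of shaft [-42.9]
d mm [-0.4 -0.  -0.6] rv [ 1.53 -4.29  8.02] n 9.2
```

Emit:
play_rows:
  moves:
    - {"fingers":0.17,"dx":-0.4,"dy":0.2,"dz":-0.6,"rx":0.7,"ry":-2.3,"rz":4.4}
    - {"fingers":0.17,"dx":0,"dy":0,"dz":0,"rx":0.7,"ry":-2.4,"rz":4.4}
    - {"fingers":0.17,"dx":0,"dy":0,"dz":0,"rx":0,"ry":0,"rz":0}

```text
time_s: 6.0
tool_pos: [0.5345, 0.0112, 0.2128]
ee_rot: [[-0.138, -0.967, 0.213], [0.475, 0.124, 0.871], [-0.869, 0.221, 0.443]]
force: [0.6, -0.6, 0.1]
width: 0.0144
```

```bash
python3 -c "
from h import *
chk(73)
c=bot.calibration('wrist'); im,d=save('wrist','w2'); Q=(cloud(c,d)-KT)@RC*1000
k=(abs(Q[...,0])<30)&(abs(Q[...,1])<30)&(Q[...,2]>-3)&(Q[...,2]<5)&(d>0); print(k.sum(), cv2.minAreaRect(Q[k][:,:2].astype(np.float32)) if k.any() else '')
a,b=save('scene','s2')
cv2.imwrite('pics/c3.png',np.hstack([cv2.resize(im,(400,300)),cv2.resize(a[120:195,220:320],(400,300),interpolation=cv2.INTER_CUBIC)])[:,:,::-1])
"
```

```text
t 6.0 tcp rel kt (uvw mm) [ -0.3   0.2 -19.1] jaw ang 63.6 ax err 0.34 F uvw [-0.5 -0.4  0.4] M uvw [0.002 0.52  0.013] width 14.4 q7 71.7
skirt dark n 130 w pct [-48.2 -46.4 -44.3 -37.9] shaft n 9 top of shaft [-52.2]
d mm [ 0.1 -0.2 -0.1] rv [ 1.66 -4.54  8.25] n 9.6
451 ((-0.3513336181640625, 0.8970508575439453), (23.097455978393555, 41.595542907714844), 62.609554290771484)
```

View pics/c3.png

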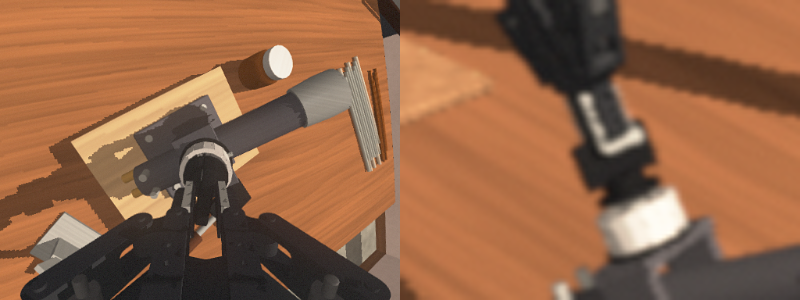

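The fifth image shows the knob seated lower, with the skirt close to the collar at about (640,205) in the right half. The skirt has dropped about 10 mm and torque is low, so it has clicked. I'll follow it down, then turn clockwise.

Emit:
play_rows:
  moves:
    - {"fingers":0.17,"dx":-0.7,"dy":2.4,"dz":-4.3,"rx":-0.4,"ry":1.4,"rz":-2.6}
    - {"fingers":0.17,"dx":-0.7,"dy":2.4,"dz":-4.3,"rx":-0.4,"ry":1.4,"rz":-2.6}
    - {"fingers":0.17,"dx":0,"dy":0,"dz":0,"rx":-0.8,"ry":2.8,"rz":-5.2}
    - {"fingers":0.17,"dx":0,"dy":0,"dz":0,"rx":-0.8,"ry":2.8,"rz":-5.2}
    - {"fingers":0.17,"dx":0,"dy":0,"dz":0,"rx":0,"ry":0,"rz":0}

```text
time_s: 6.57
tool_pos: [0.5334, 0.0162, 0.2047]
ee_rot: [[-0.134, -0.84, 0.525], [0.475, 0.411, 0.778], [-0.87, 0.353, 0.344]]
force: [-0.3, -0.4, 1.0]
width: 0.0144
```

```bash
python3 -c "
from h import *
chk(20,-29)"
```

```text
t 6.57 tcp rel kt (uvw mm) [  0.   -0.2 -28.7] jaw ang 44.0 ax err 0.47 F uvw [0.3 0.4 1. ] M uvw [0.002 0.603 0.023] width 14.4 q7 56.7
skirt dark n 118 w pct [-48.1 -46.3 -44.1 -38.8] shaft n 22 top of shaft [-28.7]
d mm [-0.2 -0.3 -0.5] rv [ -2.9   11.79 -20.97] n 24.2
```

Emit:
play_rows:
  moves:
    - {"fingers":0.17,"dx":0,"dy":0,"dz":0,"rx":-0.8,"ry":2.9,"rz":-5.2}
    - {"fingers":0.17,"dx":0,"dy":0,"dz":0,"rx":-0.8,"ry":2.9,"rz":-5.2}
    - {"fingers":0.17,"dx":0,"dy":0,"dz":0,"rx":-0.8,"ry":2.9,"rz":-5.2}
    - {"fingers":0.17,"dx":0,"dy":0,"dz":0,"rx":-0.8,"ry":2.9,"rz":-5.2}
    - {"fingers":0.17,"dx":0,"dy":0,"dz":0,"rx":-0.8,"ry":2.9,"rz":-5.2}
    - {"fingers":0.17,"dx":0,"dy":0,"dz":0,"rx":-0.8,"ry":2.9,"rz":-5.2}
    - {"fingers":0.17,"dx":0,"dy":0,"dz":0,"rx":0,"ry":0,"rz":0}

```text
time_s: 7.2
tool_pos: [0.5336, 0.0161, 0.2051]
ee_rot: [[-0.138, -0.357, 0.924], [0.476, 0.794, 0.378], [-0.868, 0.492, 0.06]]
force: [-0.6, -0.3, -0.7]
width: 0.0144
```

```bash
python3 -c "
from h import *
chk(-30,-30)"
```

```text
t 7.2 tcp rel kt (uvw mm) [  0.1  -0.4 -28.2] jaw ang 7.1 ax err 0.3 F uvw [-0.4  0.7 -0.5] M uvw [0.038 0.566 0.013] width 14.4 q7 28.0
skirt dark n 118 w pct [-47.7 -46.1 -43.8 -38.9] shaft n 15 top of shaft [-27.3]
d mm [-0.5  0.2 -1.8] rv [ -4.88  17.84 -32.41] n 37.3
```

Emit:
play_rows:
  moves:
    - {"fingers":0.17,"dx":-0.5,"dy":0.2,"dz":-1.8,"rx":-0.8,"ry":2.9,"rz":-5.2}
    - {"fingers":0.17,"dx":0,"dy":0,"dz":0,"rx":-0.8,"ry":2.9,"rz":-5.2}
    - {"fingers":0.17,"dx":0,"dy":0,"dz":0,"rx":-0.8,"ry":2.9,"rz":-5.2}
    - {"fingers":0.17,"dx":0,"dy":0,"dz":0,"rx":-0.8,"ry":2.9,"rz":-5.2}
    - {"fingers":0.17,"dx":0,"dy":0,"dz":0,"rx":-0.8,"ry":2.9,"rz":-5.2}
    - {"fingers":0.17,"dx":0,"dy":0,"dz":0,"rx":-0.8,"ry":2.9,"rz":-5.2}
    - {"fingers":0.17,"dx":0,"dy":0,"dz":0,"rx":0,"ry":0,"rz":0}

```text
time_s: 7.83
tool_pos: [0.5338, 0.0168, 0.2042]
ee_rot: [[-0.14, 0.255, 0.957], [0.482, 0.862, -0.159], [-0.865, 0.439, -0.243]]
force: [0.0, 0.2, -0.5]
width: 0.0149
```

```bash
python3 -c "
from h import *
chk(-60,-31)
c=bot.calibration('wrist'); im,d=save('wrist','w3'); Q=(cloud(c,d)-KT)@RC*1000
k=(abs(Q[...,0])<30)&(abs(Q[...,1])<30)&(Q[...,2]>-18)&(Q[...,2]<-7)&(d>0); q=Q[k]; print(k.sum(), cv2.minAreaRect(q[:,:2].astype(np.float32)), np.median(q[:,2]))
"
```

```text
t 7.83 tcp rel kt (uvw mm) [  0.2  -0.7 -29.3] jaw ang -28.8 ax err 0.13 F uvw [-0.1 -0.1 -0.5] M uvw [0.036 0.571 0.023] width 14.9 q7 -0.8
skirt dark n 93 w pct [-48.8 -47.3 -45.2 -42.8] shaft n 12 top of shaft [-26.4]
d mm [-0.9  0.  -1.8] rv [ -4.44  14.99 -27.16] n 31.3
2186 ((0.6153450012207031, -0.05370330810546875), (40.27513122558594, 36.16496276855469), 24.61673927307129) -9.295964828916663
```

Emit:
play_rows:
  moves:
    - {"fingers":0.17,"dx":-0.9,"dy":0,"dz":-1.8,"rx":-0.8,"ry":2.9,"rz":-5.2}
    - {"fingers":0.17,"dx":0,"dy":0,"dz":0,"rx":-0.8,"ry":2.9,"rz":-5.2}
    - {"fingers":0.17,"dx":0,"dy":0,"dz":0,"rx":-0.8,"ry":2.9,"rz":-5.2}
    - {"fingers":0.17,"dx":0,"dy":0,"dz":0,"rx":-0.8,"ry":2.9,"rz":-5.2}
    - {"fingers":0.17,"dx":0,"dy":0,"dz":0,"rx":-0.8,"ry":2.9,"rz":-5.2}
    - {"fingers":0.17,"dx":0,"dy":0,"dz":0,"rx":-0.8,"ry":2.9,"rz":-5.2}
    - {"fingers":0.17,"dx":0,"dy":0,"dz":0,"rx":0,"ry":0,"rz":0}

```text
time_s: 8.52
tool_pos: [0.5339, 0.0178, 0.2026]
ee_rot: [[-0.136, 0.768, 0.626], [0.489, 0.602, -0.632], [-0.862, 0.22, -0.457]]
force: [0.4, -0.1, 0.2]
width: 0.0147
```

```bash
python3 -c "
from h import *
chk(-75,-32)
"
```

```text
t 8.52 tcp rel kt (uvw mm) [  0.2  -1.1 -31.2] jaw ang -64.7 ax err 0.52 F uvw [-0.1 -0.4  0.3] M uvw [-0.042  0.647 -0.039] width 14.7 q7 -30.2
skirt dark n 83 w pct [-50.7 -49.3 -47.1 -45.1] shaft n 5 top of shaft [-43.1]
d mm [-1.  -0.4 -1. ] rv [-1.95  5.16 -8.96] n 10.5
```

Emit:
play_rows:
  moves:
    - {"fingers":0.17,"dx":-1,"dy":-0.4,"dz":-1,"rx":-0.8,"ry":2.9,"rz":-5.2}
    - {"fingers":0.17,"dx":0,"dy":0,"dz":0,"rx":-0.8,"ry":2.9,"rz":-5.2}
    - {"fingers":0.17,"dx":0,"dy":0,"dz":0,"rx":-0.8,"ry":2.7,"rz":-5.2}
    - {"fingers":0.17,"dx":0,"dy":0,"dz":0,"rx":0,"ry":0,"rz":0}

```text
time_s: 8.9
tool_pos: [0.5339, 0.0181, 0.2018]
ee_rot: [[-0.129, 0.92, 0.369], [0.491, 0.383, -0.782], [-0.861, 0.081, -0.501]]
force: [0.5, -0.8, -0.7]
width: 0.0145
```

```bash
python3 -c "
from h import *
chk(-95,-32)
"
```

```text
t 8.9 tcp rel kt (uvw mm) [  0.   -1.1 -32.1] jaw ang -82.0 ax err 0.85 F uvw [-1.2 -0.3 -0.2] M uvw [-0.009  0.592  0.023] width 14.5 q7 -44.6
skirt dark n 90 w pct [-51.3 -50.1 -47.8 -45.2] shaft n 5 top of shaft [-28.1]
d mm [-1.1 -0.7 -0.2] rv [ -2.41   6.81 -11.04] n 13.2
```

Emit:
play_rows:
  moves:
    - {"fingers":0.17,"dx":-0.4,"dy":-0.2,"dz":-0.3,"rx":-0.6,"ry":2,"rz":-3.6}
    - {"fingers":0.17,"dx":0,"dy":0,"dz":0,"rx":-0.6,"ry":2,"rz":-3.6}
    - {"fingers":0.17,"dx":0,"dy":0,"dz":0,"rx":0,"ry":0,"rz":0}

```text
time_s: 9.2
tool_pos: [0.5339, 0.0182, 0.2015]
ee_rot: [[-0.127, 0.961, 0.245], [0.491, 0.276, -0.826], [-0.862, 0.016, -0.507]]
force: [-1.2, 0.5, -1.3]
width: 0.0145
```

```bash
python3 -c "
from h import *
chk(-100,-32)
"
```

```text
t 9.2 tcp rel kt (uvw mm) [ -0.   -1.2 -32.4] jaw ang -89.5 ax err 0.89 F uvw [ 0.   1.  -1.6] M uvw [ 0.015  0.663 -0.041] width 14.5 q7 -51.1
skirt dark n 96 w pct [-51.4 -50.4 -48.2 -45. ] shaft n 5 top of shaft [-28.7]
d mm [-1.1 -0.8  0.1] rv [-2.02  5.63 -8.74] n 10.6
```

Emit:
play_rows:
  moves:
    - {"fingers":0.17,"dx":-1.2,"dy":-0.8,"dz":0,"rx":-0.7,"ry":1.8,"rz":-2.8}
    - {"fingers":0.17,"dx":-0.5,"dy":-0.4,"dz":0,"rx":-0.5,"ry":1.4,"rz":-2.4}
    - {"fingers":0.17,"dx":0,"dy":0,"dz":0,"rx":0,"ry":0,"rz":0}

```text
time_s: 9.5
tool_pos: [0.5337, 0.0182, 0.2014]
ee_rot: [[-0.128, 0.98, 0.153], [0.487, 0.197, -0.851], [-0.864, -0.035, -0.502]]
force: [-0.1, -0.2, -0.5]
width: 0.0149
```

```bash
python3 -c "
from h import *
chk(-105,-33)
"
```

```text
t 9.5 tcp rel kt (uvw mm) [ -0.   -1.  -32.5] jaw ang -95.0 ax err 0.66 F uvw [-0.4  0.2 -0.4] M uvw [-0.002  0.723  0.065] width 14.9 q7 -55.9
skirt dark n 94 w pct [-51.2 -50.1 -48.4 -45.1] shaft n 6 top of shaft [-27.8]
d mm [-0.9 -0.3 -0.6] rv [-1.7   5.29 -8.37] n 10.0
```

Emit:
play_rows:
  moves:
    - {"fingers":0.17,"dx":-0.5,"dy":-0.3,"dz":0,"rx":-0.6,"ry":1.5,"rz":-2.6}
    - {"fingers":0.17,"dx":0,"dy":0,"dz":0,"rx":-0.6,"ry":1.5,"rz":-2.6}
    - {"fingers":0.17,"dx":0,"dy":0,"dz":0,"rx":0,"ry":0,"rz":0}

```text
time_s: 9.8
tool_pos: [0.5337, 0.0182, 0.2011]
ee_rot: [[-0.129, 0.99, 0.057], [0.482, 0.113, -0.869], [-0.867, -0.085, -0.491]]
force: [0.5, -0.3, -1.3]
width: 0.0149
```

```bash
python3 -c "
from h import *
chk(-105,-33)
"
```

```text
t 9.8 tcp rel kt (uvw mm) [ -0.2  -1.  -32.7] jaw ang -100.7 ax err 0.5 F uvw [-1.  -0.4 -0.9] M uvw [-0.073  0.691  0.038] width 14.9 q7 -61.0
skirt dark n 101 w pct [-51.9 -50.7 -48.6 -45.2] shaft n 7 top of shaft [-30.4]
d mm [-1.  -0.3 -0.3] rv [-0.63  2.54 -3.55] n 4.4
```

Emit:
play_rows:
  moves:
    - {"fingers":0.17,"dx":-0.6,"dy":-0.3,"dz":0,"rx":-0.6,"ry":1.7,"rz":-2.8}
    - {"fingers":0.17,"dx":0,"dy":0,"dz":0,"rx":-0.6,"ry":1.7,"rz":-2.8}
    - {"fingers":0.17,"dx":0,"dy":0,"dz":0,"rx":0,"ry":0,"rz":0}

```text
time_s: 10.1
tool_pos: [0.5336, 0.0185, 0.2013]
ee_rot: [[-0.133, 0.99, -0.051], [0.478, 0.019, -0.878], [-0.868, -0.141, -0.476]]
force: [1.3, 0.4, -0.9]
width: 0.0146
```

```bash
python3 -c "
from h import *
chk(-112,-33)
"
```

```text
t 10.1 tcp rel kt (uvw mm) [  0.2  -1.  -32.7] jaw ang -106.9 ax err 0.34 F uvw [-0.4 -1.4 -0.8] M uvw [-0.101  0.627  0.146] width 14.6 q7 -66.6
skirt dark n 100 w pct [-51.7 -50.4 -48.3 -44.9] shaft n 6 top of shaft [-35.2]
d mm [-0.9 -0.6 -0.5] rv [-0.54  2.75 -4.36] n 5.2
```

Emit:
play_rows:
  moves:
    - {"fingers":0.17,"dx":-0.4,"dy":-0.3,"dz":0,"rx":-0.5,"ry":1.7,"rz":-2.9}
    - {"fingers":0.17,"dx":0,"dy":0,"dz":0,"rx":0,"ry":0,"rz":0}

```text
time_s: 10.32
tool_pos: [0.5336, 0.0186, 0.2013]
ee_rot: [[-0.133, 0.986, -0.103], [0.479, -0.027, -0.877], [-0.868, -0.166, -0.468]]
force: [0.6, 1.0, -1.1]
width: 0.0146
```

```bash
python3 -c "
from h import *
chk(-112,-33)
a,d=bot.get_image('scene')
st()
"
```

```text
t 10.32 tcp rel kt (uvw mm) [  0.3  -1.  -32.7] jaw ang -109.9 ax err 0.29 F uvw [ 0.2 -0.8 -1.4] M uvw [-0.105  0.656  0.159] width 14.6 q7 -69.2
skirt dark n 101 w pct [-51.2 -50.3 -48.5 -45.2] shaft n 9 top of shaft [-29.4]
d mm [-0.9 -0.7 -0.6] rv [-0.16  1.27 -1.76] n 2.2
t 10.42 tcp rel kt (uvw mm) [  0.3  -1.  -32.7] jaw ang -109.9 ax err 0.29 F uvw [-0.8 -1.2 -1.7] M uvw [-0.276  0.57   0.162] width 14.5 q7 -69.2
```

Emit:
play_rows:
  moves:
    - {"fingers":0.17,"dx":-0.4,"dy":-0.3,"dz":0,"rx":-0.5,"ry":1.7,"rz":-2.9}
    - {"fingers":0.17,"dx":0,"dy":0,"dz":0,"rx":0,"ry":0,"rz":0}

```text
time_s: 10.58
tool_pos: [0.5336, 0.0187, 0.2014]
ee_rot: [[-0.134, 0.979, -0.156], [0.479, -0.074, -0.875], [-0.868, -0.192, -0.459]]
force: [0.9, 0.3, -0.4]
width: 0.0146
```

```bash
python3 -c "
from h import *
chk(-112,-33)
a,d=bot.get_image('scene')
st()
"
```

```text
t 10.58 tcp rel kt (uvw mm) [  0.5  -1.1 -32.7] jaw ang -113.0 ax err 0.26 F uvw [-0.1 -0.9 -0.4] M uvw [-0.254  0.606  0.297] width 14.6 q7 -71.9
skirt dark n 102 w pct [-51.5 -50.5 -48.3 -44.6] shaft n 8 top of shaft [-32.1]
d mm [-0.9 -0.8 -0.7] rv [ 0.25 -0.25  0.92] n 1.0
t 10.68 tcp rel kt (uvw mm) [  0.4  -1.  -32.7] jaw ang -113.0 ax err 0.25 F uvw [ 0.  -1.1 -1.9] M uvw [-0.314  0.54   0.273] width 14.6 q7 -71.9
```

Torque has climbed to 0.28 N m at the stop, so the collar is twisted about 0.14 rad and the knob is home. I'll back off inside the slack, open, and withdraw along the axis.

Emit:
play_rows:
  moves:
    - {"fingers":0.17,"dx":0,"dy":0,"dz":0,"rx":0.7,"ry":-2.4,"rz":4.3}
    - {"fingers":0.25,"dx":0,"dy":0,"dz":0,"rx":0.7,"ry":-2.4,"rz":4.3}
    - {"fingers":0.45,"dx":0,"dy":0,"dz":0,"rx":0,"ry":0,"rz":0}
    - {"fingers":0.45,"dx":0,"dy":0,"dz":0,"rx":0,"ry":0,"rz":0}
    - {"fingers":0.45,"dx":0,"dy":0,"dz":0,"rx":0,"ry":0,"rz":0}
    - {"fingers":0.45,"dx":2,"dy":-7,"dz":13,"rx":0,"ry":0,"rz":0}
    - {"fingers":0.45,"dx":2,"dy":-7,"dz":13,"rx":0,"ry":0,"rz":0}
    - {"fingers":0.45,"dx":2,"dy":-7,"dz":13,"rx":0,"ry":0,"rz":0}
    - {"fingers":0.45,"dx":3,"dy":-10,"dz":18,"rx":0,"ry":0,"rz":0}
    - {"fingers":0.45,"dx":3,"dy":-10,"dz":18,"rx":0,"ry":0,"rz":0}
    - {"fingers":0.45,"dx":3,"dy":-10,"dz":18,"rx":0,"ry":0,"rz":0}
    - {"fingers":0.45,"dx":3,"dy":-10,"dz":18,"rx":0,"ry":0,"rz":0}
    - {"fingers":0.45,"dx":0,"dy":0,"dz":0,"rx":0,"ry":0,"rz":0}
    - {"fingers":0.45,"dx":0,"dy":0,"dz":0,"rx":0,"ry":0,"rz":0}

```text
time_s: 11.85
tool_pos: [0.5461, -0.0466, 0.3165]
ee_rot: [[-0.144, 0.989, 0.01], [0.48, 0.079, -0.874], [-0.866, -0.121, -0.486]]
force: [-0.7, 0.0, 0.0]
width: 0.0385
```

```bash
python3 -c "
from h import *
chk(-112,60)
c=bot.calibration('wrist'); im,d=save('wrist','w4'); Q=(cloud(c,d)-KT)@RC*1000
k=(abs(Q[...,0])<30)&(abs(Q[...,1])<30)&(Q[...,2]>-18)&(Q[...,2]<-4)&(d>0); q=Q[k]; print('wing top',k.sum(), cv2.minAreaRect(q[:,:2].astype(np.float32)), np.median(q[:,2]),'(start +1.5, home -13.5)')
r=np.hypot(Q[...,0],Q[...,1]); k=(r<23.5)&(r>20.5)&(abs(Q[...,2]+56)<6); print('collar top w',np.median(Q[k][:,2]),k.sum())
a,b=save('scene','s3'); t,_=save('top','t3')
for n,x in(('s0',a),('t0',t)):
    e=cv2.absdiff(cv2.imread(f'pics/{n}.png')[:,:,::-1],x).max(-1)
cv2.imwrite('pics/c4.png',np.hstack([cv2.resize(im,(400,300)),cv2.resize(a[110:260,190:390],(400,300),interpolation=cv2.INTER_CUBIC)])[:,:,::-1])
"
```

```text
t 11.85 tcp rel kt (uvw mm) [  0.7   5.  100.1] jaw ang -103.4 ax err 0.39 F uvw [ 0.2  0.7 -0.1] M uvw [-0.003  0.51   0.012] width 38.5 q7 -66.2
skirt dark n 122 w pct [-51.9 -50.4 -48.6 -42.8] shaft n 2 top of shaft [-25.7]
d mm [ -0.7  19.9 -35.3] rv [-1.16  3.84 -7.65] n 8.6
wing top 469 ((-0.793419361114502, -0.4005584716796875), (45.60242462158203, 10.176061630249023), 89.99172973632812) -12.793954032923557 (start +1.5, home -13.5)
collar top w -53.682914111816146 273
```

View pics/c4.png

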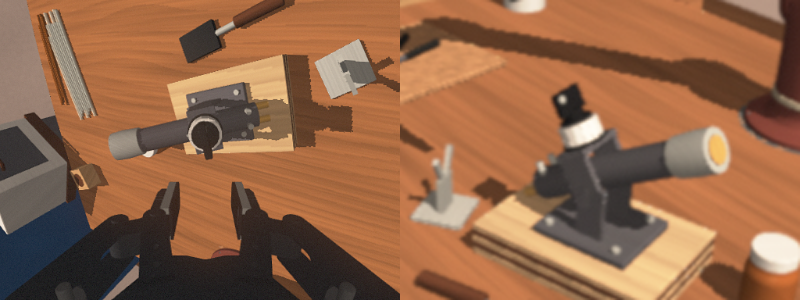

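The sixth image shows the knob low on the collar, the gripper clear, and the bystanders in place. Knob top measures 40.9 mm above the collar, against 41 mm at home. I'll hand it in.

```bash
python3 -c "
from rig import bot
print(bot.sign_off())"
```

```text
the job is handed in; nothing more can be done
None
```

The knob is fully home and released, and the job is handed in at about 12 s of the 72 s allowed. The sign-off gave no verdict.

- **Turning back:** I straddled the wing loosely (about 14.5 mm gap) and turned it anticlockwise in small steps. The click came after roughly 0.8 rad of wing turn, and the skirt dropped about 10 mm in the depth image.
- **Turning forward:** I followed the knob down and turned it clockwise until the torque showed the stop. The highest torque seen was about 0.3 N m, which puts the collar at roughly 0.15 rad against the 0.25 rad limit. I then backed off within the slack, opened the fingers and withdrew along the axis.
- **Last checks:**
  - **Knob height:** the wrist depth puts the knob top 40.9 mm above the collar face (home is 41 mm, limit 42.1 mm).
  - **Wing turn:** the wing turned about 2.5 rad from the click, within the expected 2.3 to 2.6.
  - **Contact:** no contact force was left on the tool.
- **Bystanders:** I judged by eye from the last pictures that the V-rest, jar and paddle had not moved, and did not measure them.
- **Disagreement:** the scene camera's skirt reading ended about 1 mm short of the full 15 mm of travel. I trusted the closer wrist view.
- **Collar at rest:** I did not measure the collar's final angle; it was free to spring back once the knob was let go.

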